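# Second press on a badge: draw out the die slide and pull the press

### The arm

A 7-joint arm with a two-finger parallel gripper is mounted at the origin on the work surface. World frame = base frame: x ahead of the robot, y to its left, z up, the work surface at z = 0. Lengths are in mm, angles in rad, forces in N, time in s.
With the tool pointing down it reaches from about 400 to 850 mm from the base axis. Payload 10.4 kg.
Tool frame: the origin (TCP) lies between the finger pads; the fingertips stand 25 mm ahead of it and the grasp point (between the pads) lies 6 mm ahead of it; z points along the fingers, y is the line along which they close (so a half turn about z gives the same grasp; the last joint's range is limited). The gripper opens to 87 mm and grips with 3 to 60 N. Pads are 19 mm wide; open, the fingers measure 117 mm over their backs; the gripper's body (75 mm by 190 mm) begins 51 mm behind the grasp point.
Start: joints at [-1.324, 0.332, -0.065, 1.46, 0.022, 1.35, -0.088], TCP at [166.573, 602.416, 225.476] pointing down, gripper open.
Joint ranges: [-2.6, 2.6], [-0.5, 2.12], [-1.47, 1.34], [0.16, 2.42], [-1.27, 4.41], [0.06, 2.06], [-2.6, 2.6]. Speed limits (rad/s): [2.22, 2.22, 2.79, 2.79, 3.14, 3.14, 3.14].

### API

Orientations are given as a rotation vector (axis times angle).
In Python, from workcell import readout, eyes, workorder gives the robot as it stands.
- The arm moves only by the tool send_rows, never from a script. Its argument "series" is a list of rows, each a list of 3 entries, a list of its own where there are three numbers: the closure, from 0 (fully open) to 1 (shut), then the shift along the tool's x, y, z scaled (see below), then the turn about the tool's z scaled (see below). A call has exactly 10 rows; each row shifts and turns the commanded pose from where the row before left it, along the tool's axes as they then stand; what a row does not reach is not made up. The controller multiplies each number of a shift by 20 mm and each number of a turn by 4 degrees. A row lasts 1/12 s, in which the tool goes at most 41.7 mm and 7.16 degrees, less where a joint would pass 70% of its speed; a pose out of reach is approached as far as the arm can. A call with a number of a shift or a turn outside -1 to 1 is refused whole. A call with a gripper value outside its range is refused whole. The fingers move at their own pace and stop on an object; "newtons" is the grip in N (left out, the last holds). Time passes only in rows, so rows that do not move let the fingers close, or fill a call up. It gives the time, the measured TCP pose, the force, the opening and the grip force at its end, in the units of the state.
- readout.read_state(): the state, without advancing time (a new reading comes with each control period).
- eyes.capture(name): name is "side" or "top" or "wrist"; returns a dict with "pixels" (400x640x3 uint8, red, green, blue), "depth" (400x640 float32, mm along the optical axis (not along the pixel's ray), 0 where there is no reading), "fx", "fy", "cx", "cy" (pixels), "R" (3x3) and "t" (3): a world point X has camera coordinates R X + t. Camera axes: x right, y down, z forward; pixel columns grow to the right and rows downward; lengths in mm; the calibration is good to about 2 mm. A picture is of the moment at which its call begins.
- workorder.finish_job(): hands the job in; it is judged then, once.
The state is a dict: "clock": time; "joint_pos": joint angles; "qd": joint speeds; "joint_torque": joint torques, N m; "tool_pos": TCP position; "tool_rot": TCP orientation; "contact_force": force on the tool from outside, world axes, zero at the start; "torque": the same for the moment, N m; "opening": opening from 0.0 (shut) to 1.0 (fully open); "grip_force": force on a finger pad.
Only numpy, scipy, OpenCV 4.12 (cv2) and the standard library are available. Lean on these libraries where they do the work, as an engineer would, in place of code of your own. Each camera call takes 0.05 s, during which the arm holds its last target. There are 200 camera calls.

### The job

The badge press is ready for its second press. Hook a fingertip behind the upturned lip at the end of its die slide and draw the slide out along its rails to the stop, which brings the die with the pin back under the ram; then push the lever all the way down with the fingertips, and let it come back up. Only hook and push, never grip the lip or the lever, and leave everything lying around the press where it is.

Things in the scene. Friction and masses are not known exactly. Their poses are not given: they have to be found in the camera images.
- press: Grey hand badge press, bolted down. Base 190 x 150 mm (own x -75 to 115, y +-75), column behind, head 68 mm wide (x -35 to 115, 135 to 200 mm high), fork ears on top to 246 mm. Origin on the table below the ram's axis; x from the operator's (robot's) side to the column, y along the rails, to the left; z up. The slide comes out to the right (-y). Yaw -0.35 to 0.2 rad.
- slide (a joint): Travel of the steel die slide along the press's -y, m: 0 in, 0.090 out at its stop; starts at 0 to 0.015. Plate 90 mm wide, top 30 mm above the table; two round dies, foot 80 mm across, tops 54 mm above the table: a flat one (under the ram at 0) and, 90 mm away on the side away from the lip, the one with the pin back (under the ram at 0.090). Needs about 3 N, stays where left.
- lip_inside (a point): Middle of the inner face (looking back to the ram, the press's +y) of the slide's lip, 45 mm above the table; moves with the slide, axes as the press. The lip is the folded-up end of the plate: 90 mm wide (along x), 6 mm thick, top 60 mm above the table, 30 mm above the plate. 95 mm of bare plate lie between it and the nearest die's foot, room for the fingertip.
- lever (a joint): Lever angle, rad: 0 at rest (35 degrees above level, held up by a spring), 1.05 all the way down at its stop (25 degrees below level). Pivot 225 mm above the table and 22 mm behind the press's origin (its +x); the lever points to the press's -x, 207 mm long. Needs about 5 to 13 N down on the grip and springs back up when let go. The ram goes down with it by 22 mm.
- grip_top (a point): Middle of the top of the lever's black grip, 155 mm from the pivot, about 323 mm above the table at rest. The grip is 110 mm long, 38 mm wide, 22 mm thick. A fingertip pushing straight down here stays on the grip; the stop comes about 142 mm lower (about 180 mm above the table). The point's x lies along the lever towards the pivot, z out of the grip's top.
- top_a: Bystander: spinning top lying by the slide on the robot's side, printed disc 76 mm across, 5 mm thick, with a white bottle cap 30 mm across on it, 20 mm high in all. Origin under its middle.
- top_b: Bystander: a second spinning top of the same size, beyond the end of the drawn-out slide. Origin under its middle.
- glue_stick: Bystander: upright glue stick, 28 mm across, 96 mm high, beside the slide on the far side. Origin under its middle.
- cap_a: Bystander: blue bottle cap, 31 mm across, 15 mm high, in front of the press. Origin under its middle.
- cap_b: Bystander: white bottle cap of the same size, in front of the press. Origin under its middle.
- badge_stack: Bystander: three badge shells in a stack, 58 mm across, 19 mm high, past the slide's other end. Origin under its middle.
- tape_dispenser: Bystander: grey desk tape dispenser, 150 x 55 mm, 104 mm high, at the right of the table. Origin under its middle.
- scissors: Bystander: scissors lying at the left of the table, 180 mm long, 10 mm high. Origin under the middle.

How it is judged (in metres and radians):
On the way, in this order (a step that is already met when the one before it is completed fails the run):
1. a fingertip behind the lip is drawing the slide out (finger on the lip while the slide is 25 to 80 mm out) (contact force between the fingers and slide_c0 above 0.5 N and value of joint slide between 0.025 and 0.08 m), for 0.1 s.
2. the slide is out at its stop, the lever still up (value of joint slide above 0.0865 m and value of joint lever below 0.2 rad), for 0.2 s.
3. the lever is pushed all the way down (value of joint lever above 0.99 rad and value of joint slide above 0.0865 m), for 0.15 s.
At the end, for the whole second after the job is handed in: The slide stands out at its stop (within 3.5 mm), the lever is back up (within 0.1 rad) and at rest, after having been pushed down to within 0.06 rad of its stop (value of joint slide above 0.0865 m and value of joint lever below 0.1 rad and velocity of joint lever below 0.05 rad/s); the robot touches nothing.
It fails at once if the lever is pushed (over 0.35 rad) before the slide is out at its stop (value of joint lever above 0.35 rad and value of joint slide below 0.083 m).
It fails at once if the lip is gripped between the fingers instead of hooked (contact force between the fingers and slide_c0 above 2 N and contact force between the fingers and slide_c1 above 2 N).
It fails at once if the lever is gripped between the fingers instead of pushed (contact force between the fingers and lever_c0 above 2 N and contact force between the fingers and lever_c1 above 2 N).
It fails at once if something lying around the press is shoved more than 20 mm, or lifted (distance of any of top_a, top_b, glue_stick, cap_a, cap_b, badge_stack, tape_dispenser, scissors from where it was at the start of the episode above 0.02 m).
It also fails if it takes over 48 s, if anything falls off the work surface, if the arm or the gripper's body presses on something with over 40 N, if the wrist force passes 120 N, or if a joint passes its speed limit or range.

## Working session

There is one attempt and no reset: what is moved stays moved. The work goes in short steps, Python scripts to look and compute and a tool call to move; the robot and the scene stay as the last step left them, time stands still between calls to the robot, and variables do not carry over. Pictures are saved under pics/ and viewed, at most 10 in all, crops included, and the job is handed in when it is done.

Besides the shell and the picture viewer there is one more tool, called after "Emit:" as name([rows], argument=value, ...), one row to a line, values as JSON. send_rows: Moves the arm, as the interface text tells. Its arguments: {"type":"object","properties":{"series":{"type":"array"},"newtons":{"type":"number"}},"required":["series"]}

```bash
mkdir -p pics; cat > h.py <<'E'
import numpy as np,cv2
from workcell import readout,eyes,workorder
def cap(n,save=None):
    c=eyes.capture(n)
    if save: cv2.imwrite('pics/'+save,c['pixels'][:,:,::-1])
    np.savez('/tmp/'+n,**c)
    return c
def world(c):
    d=c['depth'].astype(float);v,u=np.mgrid[:400,:640]
    P=np.stack([(u-c['cx'])/c['fx']*d,(v-c['cy'])/c['fy']*d,d],-1)
    W=(P-c['t'])@c['R']; W[d==0]=np.nan
    return W
E
python3 - <<'E'
from h import *
for n in('top','side'):
    c=cap(n,n+'0.png')
    print(n,c['R'].T[:,2].round(2),(-c['R'].T@c['t']).round())
print(readout.read_state())
E
```

```text
top [ 0.19  0.02 -0.98] [ 347.  -13. 1531.]
side [ 0.13  0.63 -0.77] [ 434. -749. 1121.]
{'clock': 0.1, 'joint_pos': array([-1.32359927,  0.3327926 , -0.06469317,  1.46080194,  0.02161584,
        1.3499159 , -0.08851655]), 'qd': array([-0.00023332, -0.00082631, -0.00081187,  0.00018934, -0.00148938,
        0.00047567,  0.00024876]), 'joint_torque': array([ 1.51441433e-03, -6.24541426e+01,  2.48340808e-02, -3.90714347e+01,
       -6.13181340e-02,  3.66460718e-02,  4.38354368e-05]), 'tool_pos': array([166.51024144, 602.07614407, 224.76997339]), 'tool_rot': array([-4.22501795e-01, -3.11295836e+00,  1.91378049e-03]), 'contact_force': array([ 0.15826525, -0.48948277, -1.12464301]), 'torque': array([0.02709441, 0.01750042, 0.0022606 ]), 'grip_force': 0.0, 'opening': 1.003907455573338}
```

View pics/top0.png

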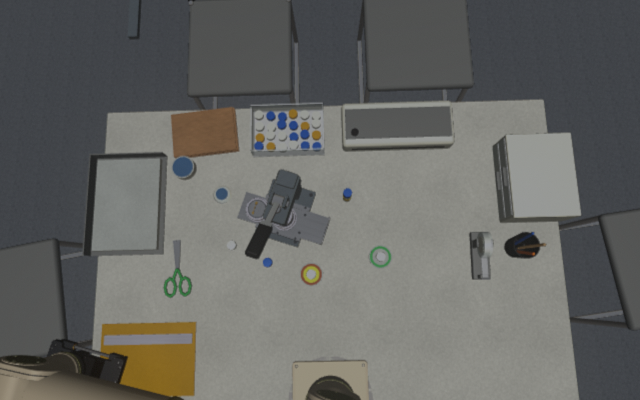

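View pics/side0.png

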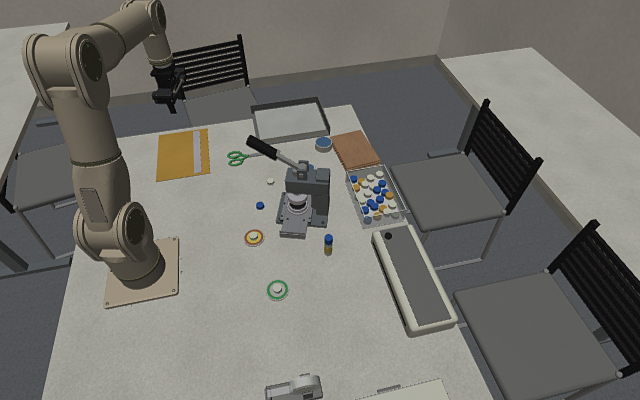

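The top view shows the press at about (287,212), its slide plate ending in the lip near (325,226), the grip at (258,240), top_a at (311,274), top_b at (380,257) and the glue stick at (347,194). The side view agrees: the lip is at about (293,232) and the glue stick at (328,245).

```bash
python3 - <<'E'
from h import *
for n in('top','side'):
    c=dict(np.load(f'/tmp/{n}.npz'));W=world(c);z=W[...,2]
    roi=(W[...,0]>300)&(W[...,0]<750)&(W[...,1]>-150)&(W[...,1]<350)
    print(n,'table z',np.nanmedian(z[roi]))
    hsv=cv2.cvtColor(c['pixels'],cv2.COLOR_RGB2HSV)
    blk=(hsv[...,2]<50)&roi&(z>170)
    p=W[blk]; print('grip n',len(p),p.mean(0).round(1)); 
    d=np.linalg.svd(p[:,:3]-p.mean(0),full_matrices=False)[2][0]; print('dir',d.round(3),'ext',np.ptp((p-p.mean(0))@d).round())
    # any black grip independent of z
    pl=roi&(abs(z-30)<5)
    k,l,s,ce=cv2.connectedComponentsWithStats(pl.astype(np.uint8))
    for i in range(1,k):
        if s[i,4]>25:
            q=W[l==i];r=cv2.minAreaRect(q[:,:2].astype(np.float32));print('plate',s[i],[np.round(x,1) for x in r], q[:,2].mean().round(1), cv2.boxPoints(r).round(0).tolist())
    lp=roi&(z>50)&(z<65)
    k,l,s,ce=cv2.connectedComponentsWithStats(lp.astype(np.uint8))
    for i in range(1,k):
        if s[i,4]>5:
            q=W[l==i];print('50-65',s[i],q.mean(0).round(1),q.min(0).round(),q.max(0).round())
    cv2.imwrite(f'pics/{n}c.png',cv2.resize(c['pixels'][140:300,210:410] if n=='top' else c['pixels'][120:280,230:430],None,fx=4,fy=3.75,interpolation=cv2.INTER_CUBIC)[:,:,::-1])
c=dict(np.load('/tmp/top.npz'));W=world(c)
for nm,u,v in(('topA',311,274),('topB',380,257),('glue',347,194),('capblue',267,263),('tape',482,255)): print(nm,W[v,u].round())
E
```

```text
top table z 2.0519211620959106
grip n 541 [475.2 162.8 308.7]
dir [-0.643  0.37   0.671] ext 301.0
plate [237 192  25  32 218] [array([594.5, 237.3]), array([76.2, 90.3]), np.float64(72.4)] 30.1 [[540.0, 215.0], [626.0, 187.0], [649.0, 260.0], [563.0, 287.0]]
plate [282 205  46  41 808] [array([523.6,  67.6]), array([122.9, 124.2]), np.float64(66.1)] 30.5 [[442.0, 37.0], [555.0, -14.0], [605.0, 99.0], [492.0, 149.0]]
plate [272 223  10  11  27] [array([524.8, 161.9]), array([41. , 14.9]), np.float64(51.1)] 31.6 [[506.0, 151.0], [518.0, 141.0], [543.0, 173.0], [532.0, 183.0]]
50-65 [343 196   5   4   7] [614.4 -62.6  55.1] [611. -69.  50.] [622. -57.  65.]
50-65 [246 198  21  22 291] [588.1 220.7  54.6] [554. 190.  50.] [623. 253.  65.]
50-65 [283 210  12  19  47] [544.9 111.4  53.5] [523. 100.  50.] [580. 136.  59.]
50-65 [320 217  10  28  51] [512.    3.8  56.6] [470. -11.  50.] [555.  20.  64.]
side table z 1.9115853235047813
grip n 383 [479.3 157.8 309. ]
dir [ 0.778 -0.305 -0.549] ext 315.0
plate [307 195   4  12  31] [array([604.6, 152.7]), array([56.9, 11.6]), np.float64(77.8)] 30.5 [[593.0, 126.0], [604.0, 124.0], [616.0, 179.0], [605.0, 182.0]]
plate [280 205  34  32 492] [array([539.8,  76.8]), array([127.5, 110. ]), np.float64(64.4)] 30.6 [[463.0, 43.0], [562.0, -4.0], [617.0, 111.0], [518.0, 158.0]]
50-65 [288 201  19  11  99] [554.2 117.3  53.1] [523.  96.  50.] [592. 147.  58.]
50-65 [311 203   5   3  13] [613.5 111.1  57. ] [606. 106.  51.] [621. 117.  64.]
50-65 [316 207  12   4  28] [639.8  82.2  57.5] [619.  75.  50.] [658.  90.  65.]
50-65 [279 231  26   5  80] [513.5   3.2  55.8] [470. -14.  50.] [554.  20.  64.]
50-65 [324 243   8   6  20] [621.  -78.8  57.7] [612. -85.  52.] [633. -65.  65.]
topA [379.  51.  19.]
topB [ 427. -169.   18.]
glue [620. -68.  94.]
capblue [417. 192.  14.]
tape [ 423. -473.   75.]
```

View pics/topc.png

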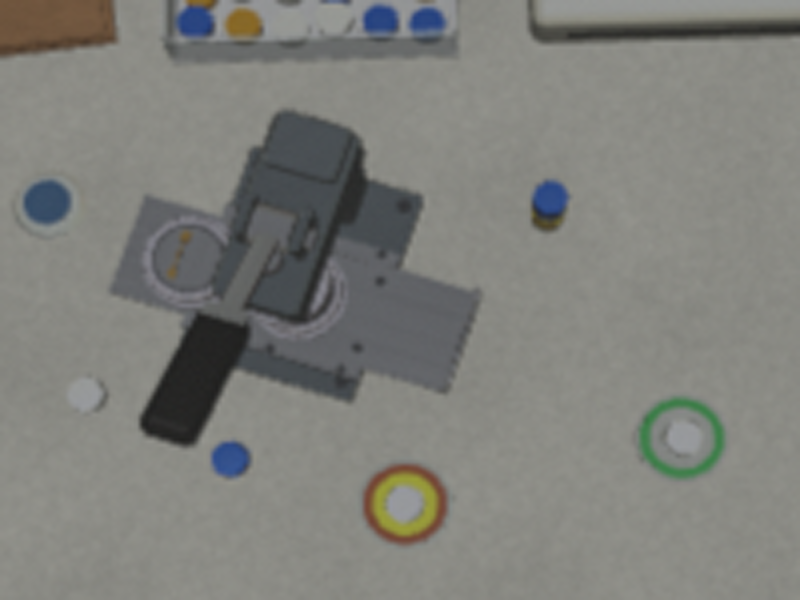

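Measured values:

| Item | Value |
|---|---|
| Lip top centre | about (512, 3.5) |
| Pin die | about (588, 221) |
| Distance between them | 230 mm (228 expected) |
| Press yaw | about -0.338 rad |
| Inner lip face | about (513, 6.5) |

The tool needs a turn of +94° so that tool x points along the press's +y. I'll lift clear of the lever first, shutting the fingers on the way.

Emit:
send_rows([
  [1,[0,0,-1],1],
  [1,[0,0,-1],1],
  [1,[0,0,-1],1],
  [1,[0,0,-1],1],
  [1,[0,0,-1],1],
  [1,[0,0,-1],1],
  [1,[0,0,-1],1],
  [1,[0,0,-1],1],
  [1,[0,0,-1],1],
  [1,[0,0,-1],1],
], newtons=20)

```text
clock: 0.93
tool_pos: [166.5, 602.2, 426.1]
tool_rot: [1.466, 2.778, -0.001]
contact_force: [-0.6, 0.1, -0.0]
opening: 0.325
grip_force: 0.0
```

Emit:
send_rows([
  [1,[0,0,0],1],
  [1,[0,0,0],1],
  [1,[0,0,0],1],
  [1,[0,0,0],1],
  [1,[0,0,0],1],
  [1,[0,0,0],1],
  [1,[0,0,0],1],
  [1,[0,0,0],1],
  [1,[0,0,0],1],
  [1,[0,0,0],1],
])

```text
clock: 1.77
tool_pos: [166.5, 602.3, 425.0]
tool_rot: [2.328, 2.109, -0.001]
contact_force: [0.5, -0.6, -0.3]
opening: 0.007
grip_force: 0.0
```

Emit:
send_rows([
  [1,[0,0,0],1],
  [1,[0,0,0],1],
  [1,[0,0,0],1],
  [1,[0,0,0],0.5],
  [1,[-1,0,0],0],
  [1,[-1,0,0],0],
  [1,[-1,0,0],0],
  [1,[-1,0,0],0],
  [1,[-1,0,0],0],
  [1,[-1,0,0],0],
])

```text
clock: 2.6
tool_pos: [126.3, 488.2, 425.0]
tool_rot: [2.564, 1.814, -0.001]
contact_force: [-0.3, -0.2, 0.5]
opening: 0.009
grip_force: 0.0
```

```bash
cat >> h.py <<'E'
from scipy.spatial.transform import Rotation as Ro
YAW=-0.338
px=np.array([np.cos(YAW),np.sin(YAW),0]);py=np.array([-np.sin(YAW),np.cos(YAW),0])
def to(T):
    s=readout.read_state();R=Ro.from_rotvec(s['tool_rot']).as_matrix()
    print('clock',s['clock'],'pos',s['tool_pos'].round(1),'F',s['contact_force'].round(1),'open',round(s['opening'],2))
    a=np.degrees(np.arctan2(R[1,1],R[0,1]));print('tool z',R[:,2].round(3),'turn left deg',round(a-np.degrees(YAW),2))
    print('units to go',((R.T@(np.array(T)-s['tool_pos']))/20).round(2))
E
python3 -c "
from h import *
to(np.array([513,6.5,425])+30*py)"
```

```text
clock 2.6 pos [126.3 488.2 425. ] F [-0.3 -0.2  0.5] open 0.01
tool z [-0.    -0.001 -1.   ] turn left deg -0.09
units to go [-1.477e+01  2.625e+01  1.000e-02]
```

Emit:
send_rows([
  [1,[-0.4,1,0],0],
  [1,[-0.4,1,0],0],
  [1,[-0.4,1,0],0],
  [1,[-0.4,1,0],0],
  [1,[-0.4,1,0],0],
  [1,[-0.4,1,0],0],
  [1,[-0.4,1,0],0],
  [1,[-0.4,1,0],0],
  [1,[-0.4,1,0],0],
  [1,[-0.4,1,0],0],
])

```text
clock: 3.43
tool_pos: [289.1, 346.3, 425.2]
tool_rot: [2.565, 1.814, -0.001]
contact_force: [0.5, -0.2, -0.2]
opening: 0.009
grip_force: 0.0
```

Emit:
send_rows([
  [1,[-0.6,1,0],0],
  [1,[-0.6,1,0],0],
  [1,[-0.6,1,0],0],
  [1,[-0.6,1,0],0],
  [1,[-0.6,1,0],0],
  [1,[-0.6,1,0],0],
  [1,[-0.6,1,0],0],
  [1,[-0.6,1,0],0],
  [1,[-0.6,1,0],0],
  [1,[-0.6,1,0],0],
])

```text
clock: 4.27
tool_pos: [437.6, 166.3, 425.3]
tool_rot: [-2.565, -1.814, 0.0]
contact_force: [-1.3, -0.2, -1.4]
opening: 0.006
grip_force: 0.0
```

```bash
python3 -c "
from h import *
to(np.array([513,6.5,64])+30*py)"
```

```text
clock 4.2667 pos [437.6 166.3 425.3] F [-1.3 -0.2 -1.4] open 0.01
tool z [-0.  0. -1.] turn left deg -0.09
units to go [-4.78  6.22 18.06]
```

Emit:
send_rows([
  [1,[-0.7,0.9,0],0],
  [1,[-0.7,0.9,0],0],
  [1,[-0.7,0.9,0],0],
  [1,[-0.7,0.9,0],0],
  [1,[-0.7,0.9,0],0],
  [1,[-0.7,0.9,0],0],
  [1,[-0.6,0.8,0],0],
  [1,[0,0,1],0],
  [1,[0,0,1],0],
  [1,[0,0,0],0],
])

```text
clock: 5.1
tool_pos: [520.9, 35.2, 382.2]
tool_rot: [-2.564, -1.812, 0.007]
contact_force: [-0.8, 0.3, -0.4]
opening: 0.006
grip_force: 0.0
```

```bash
python3 - <<'E'
from h import *
c=cap('wrist','w1.png');W=world(c);z=W[...,2]
m=(z>56)&(z<66)&(W[...,0]>440)&(W[...,0]<580)&(W[...,1]>-40)&(W[...,1]<40)
print(m.sum(),np.nanmean(W[m],0)); q=W[m]
if len(q)>20:
    print('along px',np.percentile(q@px,[1,50,99]),'py',np.percentile(q@py,[1,50,99]))
    print('expected py inner',np.array([513,6.5,0])@py)
to(np.array([513,6.5,64])+30*py)
E
```

```text
181 [514.86215338   4.7070381   59.73712816]
along px [439.86247989 484.42967259 527.50408853] py [173.69423509 175.3423922  176.56853377]
expected py inner 176.2434988680426
clock 5.15 pos [521.2  35.7 384.2] F [-0.2  0.5  0.6] open 0.01
tool z [-0.003 -0.    -1.   ] turn left deg -0.08
units to go [1.000e-02 1.400e-01 1.601e+01]
```

View pics/w1.png

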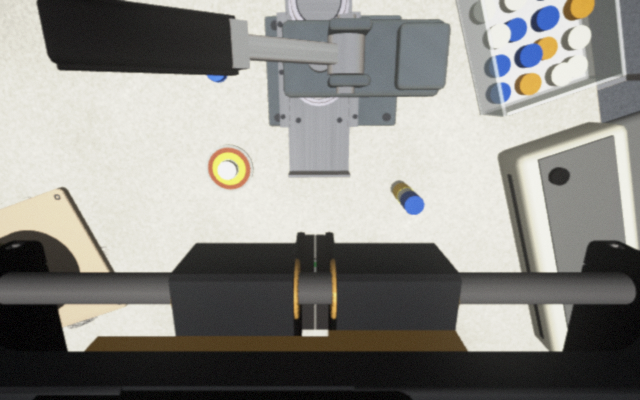

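The wrist view shows the lip level at row 173, columns 290–350. The wide body lies along the press x, as wanted. I'll check where the camera mount sits relative to the head before going down.

```bash
python3 - <<'E'
from h import *
c=dict(np.load('/tmp/wrist.npz'));C=-c['R'].T@c['t'];T=np.array([521.2,35.7,384.2]);d=C-T
print('cam rel tool: px,py,z',d@px,d@py,d[2])
W=world(c);z=W[...,2]
m=(z>120)&(z<280)&(W[...,0]>430)&(W[...,1]<220); q=W[m]-T
print('head/lever py rel tool',np.percentile(q@py,[0.5,2,50]), 'head only', np.percentile((W[(z>185)&(z<215)&(W[...,0]>450)]-T)@py,[1,50,99]))
h=W[(z>190)&(z<206)&(W[...,0]>450)];print(h.mean(0))
E
```

```text
cam rel tool: px,py,z 0.2613041112621963 75.07220936305474 157.58258909385285
head/lever py rel tool [ 76.66254054  77.73627892 108.54354974] head only [ 76.71316566 104.79202485 143.52892625]
[587.40110213 126.48334512 200.01197972]
```

Emit:
send_rows([
  [1,[-0.45,0.2,0],0],
  [1,[0,0,1],0],
  [1,[0,0,1],0],
  [1,[0,0,1],0],
  [1,[0,0,1],0],
  [1,[0,0,1],0],
  [1,[0,0,1],0],
  [1,[0,0,1],0],
  [1,[0,0,1],0],
  [1,[0,0,1],0],
])

```text
clock: 5.98
tool_pos: [523.7, 25.4, 206.0]
tool_rot: [2.564, 1.814, 0.003]
contact_force: [-0.1, -0.3, 0.5]
opening: 0.008
grip_force: 0.0
```

Emit:
send_rows([
  [1,[0,0,0.8],0],
  [1,[0,0,0.8],0],
  [1,[0,0,0.8],0],
  [1,[0,0,0.8],0],
  [1,[0,0,0.8],0],
  [1,[0,0,0.8],0],
  [1,[0,0,0.8],0],
  [1,[0,0,0.8],0],
  [1,[0,0,0.4],0],
  [1,[0,0,0],0],
])

```text
clock: 6.82
tool_pos: [522.7, 25.5, 68.9]
tool_rot: [-2.564, -1.815, 0.002]
contact_force: [0.3, -0.0, 1.5]
opening: 0.005
grip_force: 0.0
```

```bash
python3 - <<'E'
from h import *
cap('side','s2.png')
c=np.load('/tmp/side.npz')['pixels'][120:280,230:430];cv2.imwrite('pics/s2.png',cv2.resize(c,None,fx=4,fy=3.75)[:,:,::-1])
to(np.array([513,7.5,68])+20*py)
E
```

```text
clock 6.8667 pos [523.2  25.5  69.8] F [ 0.2 -1.2  1.1] open 0.0
tool z [-0. -0. -1.] turn left deg -0.09
units to go [-0.02 -0.18  0.09]
```

View pics/s2.png

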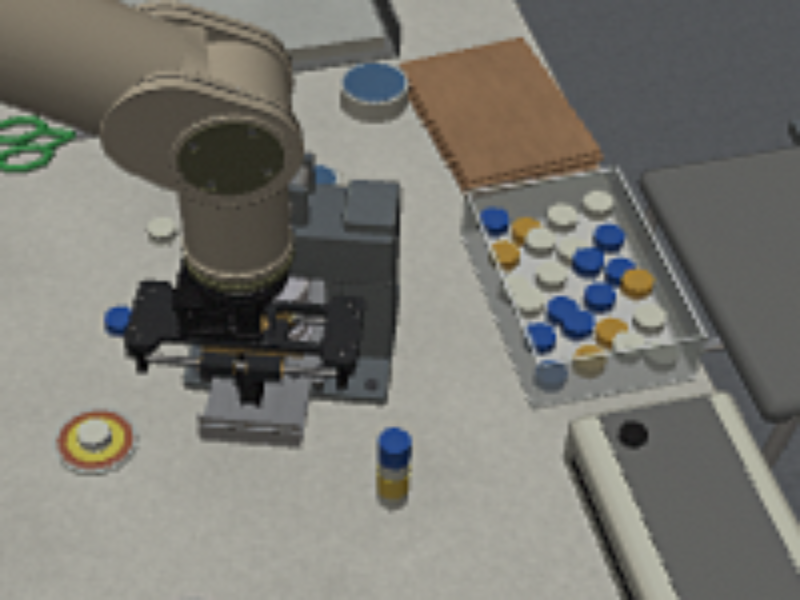

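The crop shows the fingers standing on the plate behind the lip, at about (255,385), with no force. I'll start drawing the slide out.

Emit:
send_rows([
  [1,[-0.3,0,0],0],
  [1,[-0.3,0,0],0],
  [1,[-0.3,0,0],0],
  [1,[-0.3,0,0],0],
  [1,[-0.3,0,0],0],
  [1,[-0.3,0,0],0],
  [1,[-0.3,0,0],0],
  [1,[-0.3,0,0],0],
  [1,[-0.3,0,0],0],
  [1,[-0.3,0,0],0],
])

```text
clock: 7.7
tool_pos: [502.6, -31.4, 69.4]
tool_rot: [-2.565, -1.814, -0.0]
contact_force: [0.1, -0.0, 0.2]
opening: 0.008
grip_force: 0.0
```

```bash
python3 - <<'E'
from h import *
to(np.array([513,7.5,68])+(9.5-86)*py)
E
```

```text
clock 7.7 pos [502.6 -31.4  69.4] F [ 0.1 -0.   0.2] open 0.01
tool z [-0.  0. -1.] turn left deg -0.09
units to go [-1.82 -0.15  0.07]
```

The force reads zero where about 3 N was expected, so I'll look before going on.

```bash
python3 - <<'E'
from h import *
for n in('side','wrist'):cap(n)
c=np.load('/tmp/side.npz')['pixels'][160:280,230:350];w=np.load('/tmp/wrist.npz')['pixels']
cv2.imwrite('pics/s3.png',np.hstack([cv2.resize(c,(400,400)),cv2.resize(w[100:400,170:470],(400,400))])[:,:,::-1])
for n in('side','wrist'):
    c=dict(np.load(f'/tmp/{n}.npz'));W=world(c);z=W[...,2]
    q=W[(z>50)&(z<64)]; q=q[(abs(q@px-484)<48)&(q@py<175)&(q@py>60)]
    print(n,len(q),np.percentile(q@py,[2,25,50,75,98]).round(1) if len(q) else '')
s=readout.read_state();print('tool py',s['tool_pos']@py,s['contact_force'])
E
```

```text
side 4 [130.8 158.5 168.6 170.2 174.5]
wrist 915 [170.3 171.3 173.7 174.3 174.9]
tool py 136.53424724695068 [0.11485968 0.21288974 0.30460751]
```

View pics/s3.png

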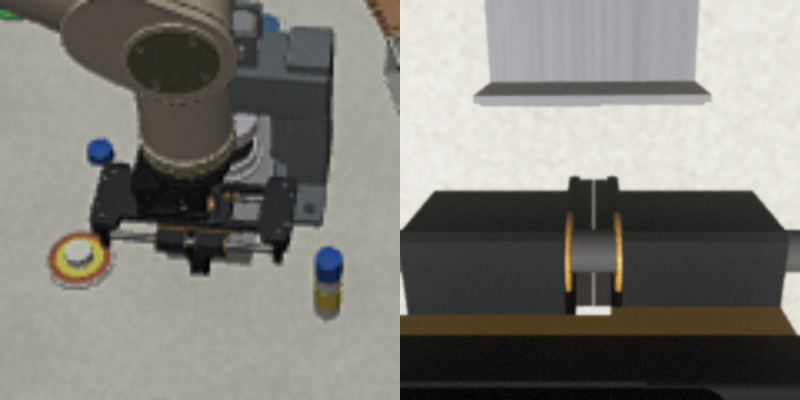

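The lip hasn't moved: it is still at py 171–175, with the tool at 136. The fingertips passed over it, so I'll measure their actual height.

```bash
python3 - <<'E'
from h import *
T=readout.read_state()['tool_pos']
for n in('side','wrist'):
    c=dict(np.load(f'/tmp/{n}.npz'));W=world(c);D=W-T
    a=D@px;b=D@py;z=W[...,2]
    m=(abs(a)<25)&(abs(b)<16)&(z>6)&(z<140)
    print(n,m.sum())
    if m.sum(): print('z pct',np.percentile(z[m],[0,1,5,25,50,75]).round(1),'px',np.percentile(a[m],[1,50,99]).round(1),'py',np.percentile(b[m],[1,50,99]).round(1))
    for lo in range(10,110,10):
        k=m&(z>=lo)&(z<lo+10)
        if k.sum(): print(lo,k.sum(),a[k].min().round(),a[k].max().round(),b[k].min().round(),b[k].max().round())
E
```

```text
side 46
z pct [ 63.9  64.9  67.4  79.7  88.8 101.3] px [-10.6  -3.5   9.4] py [-13.3 -10.1   7.7]
60 4 -10.0 7.0 -9.0 -7.0
70 9 -10.0 8.0 -11.0 -8.0
80 10 -9.0 7.0 -13.0 -3.0
90 10 -11.0 9.0 -12.0 -9.0
100 7 -10.0 10.0 -14.0 -9.0
wrist 2094
z pct [ 65.5  67.9  71.3  84.4  98.1 116.2] px [-8.6 -0.7  7.7] py [-10.5   8.2  10.3]
60 78 -9.0 8.0 8.0 10.0
70 304 -10.0 9.0 8.0 11.0
80 360 -9.0 8.0 -0.0 10.0
90 355 -8.0 7.0 1.0 11.0
100 210 -6.0 6.0 7.0 10.0
```

Shut, the fingertips reach only about 5 mm ahead of the TCP, at z ≈ 64.5, so they cleared the 60 mm lip. I'll go up, back behind the lip, then lower.

Emit:
send_rows([
  [1,[0,0,-0.8],0],
  [1,[0.5,-0.1,0],0],
  [1,[0.5,0,0],0],
  [1,[0.5,0,0],0],
  [1,[0.5,0,0],0],
  [1,[0.4,0,0],0],
  [1,[0.4,0,0],0],
  [1,[0,0,0.6],0],
  [1,[0,0,0.6],0],
  [1,[0,0,0],0],
])

```text
clock: 8.63
tool_pos: [517.8, 22.2, 58.6]
tool_rot: [-2.564, -1.813, 0.006]
contact_force: [-1.9, 0.1, -0.1]
opening: 0.003
grip_force: 0.0
```

```bash
python3 - <<'E'
from h import *
T=readout.read_state()['tool_pos'];print(T@px,T@py)
to([*(484*px+193*py)[:2],47])
E
```

```text
481.11701340004026 192.6790313880274
clock 8.6333 pos [517.8  22.2  58.6] F [-1.9  0.1 -0.1] open 0.0
tool z [-0.004 -0.001 -1.   ] turn left deg -0.1
units to go [0.02 0.15 0.58]
```

Emit:
send_rows([
  [1,[0,0,0.3],0],
  [1,[0,0,0.3],0],
  [1,[0,0,0.1],0],
  [1,[0,0,0],0],
  [1,[-0.2,0,0],0],
  [1,[-0.2,0,0],0],
  [1,[-0.2,0,0],0],
  [1,[-0.2,0,0],0],
  [1,[-0.2,0,0],0],
  [1,[-0.2,0,0],0],
])

```text
clock: 9.47
tool_pos: [511.8, -0.1, 47.7]
tool_rot: [2.565, 1.814, 0.001]
contact_force: [2.6, 3.0, -1.9]
opening: 0.003
grip_force: 1.7
```

```bash
python3 - <<'E'
from h import *
cap('wrist')
T=readout.read_state()['tool_pos'];c=dict(np.load('/tmp/wrist.npz'));W=world(c);z=W[...,2]
q=W[(z>54)&(z<64)]; q=q[(abs(q@px-484)<48)&(abs(q@px-484)>22)&(q@py<200)&(q@py>60)]
print(len(q),np.percentile(q@py,[2,50,98]).round(1),'tool py',T@py)
to([*(484*px+85*py)[:2],46])
E
```

```text
Traceback (most recent call last):
IndexError: index -1 is out of bounds for axis 0 with size 0
```

The slide is hooked: about 4 N along the press's +y. I'll keep drawing.

Emit:
send_rows([
  [1,[-0.25,0,0],0],
  [1,[-0.25,0,0],0],
  [1,[-0.25,0,0],0],
  [1,[-0.25,0,0],0],
  [1,[-0.25,0,0],0],
  [1,[-0.25,0,0],0],
  [1,[-0.25,0,0],0],
  [1,[-0.25,0,0],0],
  [1,[-0.25,0,0],0],
  [1,[-0.25,0,0],0],
])

```text
clock: 10.35
tool_pos: [494.9, -47.5, 47.5]
tool_rot: [2.565, 1.814, 0.0]
contact_force: [3.8, 2.3, 2.0]
opening: 0.003
grip_force: 1.8
```

Emit:
send_rows([
  [1,[-0.15,0,0],0],
  [1,[-0.15,0,0],0],
  [1,[-0.15,0,0],0],
  [1,[-0.1,0,0],0],
  [1,[-0.1,0,0],0],
  [1,[-0.1,0,0],0],
  [1,[-0.1,0,0],0],
  [1,[-0.1,0,0],0],
  [1,[0,0,0],0],
  [1,[0,0,0],0],
])

```text
clock: 11.18
tool_pos: [489.4, -62.6, 47.4]
tool_rot: [-2.562, -1.816, -0.004]
contact_force: [6.7, 11.0, -0.5]
opening: 0.004
grip_force: 5.9
```

```bash
python3 - <<'E'
from h import *
T=readout.read_state()['tool_pos'];print('tool py',T@py)
to([*(484*px+85*py)[:2],46])
E
```

```text
tool py 103.17819651111117
clock 11.1833 pos [489.4 -62.6  47.4] F [ 6.7 11.  -0.5] open 0.0
tool z [ 0.001  0.003 -1.   ] turn left deg 0.02
units to go [-0.91  0.08  0.07]
```

13 N and rising means the slide is at its stop. I'll pull a touch more, then back off and lift.

Emit:
send_rows([
  [1,[-0.1,0,0],0],
  [1,[0,0,0],0],
  [1,[0,0,0],0],
  [1,[0.3,0,0],0],
  [1,[0.3,0,0],0],
  [1,[0,0,-1],0],
  [1,[0,0,-1],0],
  [1,[0,0,-1],0],
  [1,[0,0,-1],0],
  [1,[0,0,-1],0],
])

```text
clock: 12.02
tool_pos: [491.0, -56.4, 147.8]
tool_rot: [-2.566, -1.812, 0.003]
contact_force: [0.0, 0.1, 0.7]
opening: 0.008
grip_force: 0.0
```

Emit:
send_rows([
  [1,[0,0,-1],0],
  [1,[0,0,-1],0],
  [1,[0,0,-1],0],
  [1,[0,0,-1],0],
  [1,[0,0,-1],0],
  [1,[0,0,-1],0],
  [1,[0,0,-1],0],
  [1,[0,0,-1],0],
  [1,[0,0,-1],0],
  [1,[0,0,-1],0],
])

```text
clock: 12.85
tool_pos: [491.2, -56.3, 347.8]
tool_rot: [-2.566, -1.812, 0.003]
contact_force: [0.0, -0.1, -0.5]
opening: -0.0
grip_force: 0.0
```

```bash
python3 - <<'E'
from h import *
c=cap('wrist','w4.png');W=world(c);z=W[...,2]
q=W[(z>54)&(z<64)]; q=q[(abs(q@px-484)<48)&(q@py<120)&(q@py>40)]
print(len(q),'lip py',np.percentile(q@py,[2,50,98]).round(1))
h=W[(z>190)&(z<206)&(W[...,0]>450)];print('head',np.percentile(h@py,[1,50,99]))
hsv=cv2.cvtColor(c['pixels'],cv2.COLOR_RGB2HSV)
g=W[(hsv[...,2]<50)&(z>240)&(z<370)&(W[...,1]>60)]
print('grip',len(g),g.mean(0),np.percentile(g@px,[1,50,99]),np.percentile(g@py,[1,50,99]))
to([500,100,420])
E
```

```text
228 lip py [88.4 91.2 91.9]Traceback (most recent call last):
  File "<stdin>", line 5, in <module>
    return _quantile_unchecked(
        a, q, axis, out, overwrite_input, method, keepdims, weights)
    return _ureduce(a,
                    func=_quantile_ureduce_func,
    ...<5 lines>...
                    overwrite_input=overwrite_input,
                    method=method)
    r = func(a, **kwargs)
    result = _quantile(arr,
                       quantiles=q,
    ...<2 lines>...
                       out=out,
                       weights=wgt)
    slices_having_nans = np.isnan(arr[-1, ...])
                                  ~~~^^^^^^^^^
IndexError: index -1 is out of bounds for axis 0 with size 0
```

View pics/w4.png

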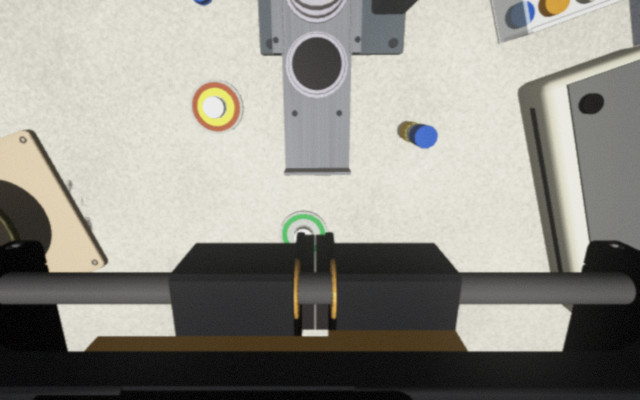

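The lip has moved from py ≈ 173 to 90, which puts it at the stop, and the bystanders are untouched. The image shows the drawn-out slide with the lip at row 172, top_a at (215,105) and top_b at (303,225). I'll now rise and turn -90°, so that the body's long side and the camera stay clear of the head, and locate the grip meanwhile.

Emit:
send_rows([
  [1,[0,0,-0.4],-1],
  [1,[0,0,-0.4],-1],
  [1,[0,0,-0.4],-1],
  [1,[0,0,-0.4],-1],
  [1,[0,0,-0.4],-1],
  [1,[0,0,-0.4],-1],
  [1,[0,0,-0.4],-1],
  [1,[0,0,-0.4],-1],
  [1,[0,0,-0.4],-1],
  [1,[0,0,-0.4],-1],
])

```text
clock: 13.73
tool_pos: [491.5, -56.2, 427.1]
tool_rot: [-1.786, -2.583, 0.003]
contact_force: [0.5, -0.1, -0.1]
opening: 0.005
grip_force: 0.0
```

Emit:
send_rows([
  [1,[0,0,0],-1],
  [1,[0,0,0],-1],
  [1,[0,0,0],-1],
  [1,[0,0,0],-1],
  [1,[0,0,0],-1],
  [1,[0,0,0],-1],
  [1,[0,0,0],-1],
  [1,[0,0,0],-1],
  [1,[0,0,0],-1],
  [1,[0,0,0],-1],
])

```text
clock: 14.57
tool_pos: [491.5, -56.2, 426.7]
tool_rot: [-0.795, -3.038, 0.002]
contact_force: [0.9, -0.3, -0.4]
opening: 0.007
grip_force: 0.0
```

Emit:
send_rows([
  [1,[0,0,0],-1],
  [1,[0,0,0],-1],
  [1,[0,0,0],-0.5],
  [1,[0,-0.5,0],0],
  [1,[0,-1,0],0],
  [1,[0,-1,0],0],
  [1,[0,-1,0],0],
  [1,[0,-1,0],0],
  [1,[0,-1,0],0],
  [1,[0,0,0],0],
])

```text
clock: 15.4
tool_pos: [452.6, -166.0, 427.5]
tool_rot: [0.546, 3.094, 0.002]
contact_force: [-0.8, -1.1, -0.4]
opening: 0.005
grip_force: 0.0
```

```bash
python3 - <<'E'
from h import *
for n in('top','side'):
    c=dict(np.load(f'/tmp/{n}.npz')) if n=='top' else cap('side')
    W=world(c);z=W[...,2]
    a=W@px;b=W@py
    m=(abs(b-317)<40)&(a>310)&(a<440)&(z>255)&(z<375)
    print(n,m.sum(),'px',np.percentile(a[m],[1,50,99]),'py',np.percentile(b[m],[1,50,99]))
    k=m&(abs(a-385)<12);print('z at 385',np.median(z[k]),'py there',np.percentile(b[k],[2,50,98]))
to([*(385*px+317*py)[:2],420])
E
```

```text
top 602 px [331.89428485 380.31440093 437.25537873] py [297.28440553 314.19964379 335.1569189 ]
z at 385 320.5738840109187 py there [297.69069274 314.05587154 334.64805445]Traceback (most recent call last):
  File "<stdin>", line 7, in <module>
    return _quantile_unchecked(
        a, q, axis, out, overwrite_input, method, keepdims, weights)
    return _ureduce(a,
                    func=_quantile_ureduce_func,
    ...<5 lines>...
                    overwrite_input=overwrite_input,
                    method=method)
    r = func(a, **kwargs)
    result = _quantile(arr,
                       quantiles=q,
    ...<2 lines>...
                       out=out,
                       weights=wgt)
    slices_having_nans = np.isnan(arr[-1, ...])
                                  ~~~^^^^^^^^^
IndexError: index -1 is out of bounds for axis 0 with size 0
```

The grip top is at px 385, py ≈ 316, z ≈ 321, as predicted. My sideways move went the wrong way in y, so the harmless offset must be made up.

```bash
python3 - <<'E'
from h import *
print((385*px+316*py).round(1)); to([*(385*px+316*py)[:2],420])
E
```

```text
[468.  170.5   0. ]
clock 15.45 pos [ 453.5 -163.5  427.4] F [-0.2 -0.5 -0.7] open 0.0
tool z [ 0.     0.001 -1.   ] turn left deg 89.49
units to go [ 5.   15.95  0.39]
```

Emit:
send_rows([
  [1,[0.3,1,0],0],
  [1,[0.3,1,0],0],
  [1,[0.3,1,0],0],
  [1,[0.3,1,0],0],
  [1,[0.3,1,0],0],
  [1,[0.3,1,0],0],
  [1,[0.3,1,0],0],
  [1,[0.3,1,0],0],
  [1,[0.3,1,0],0],
  [1,[0.3,1,0],0],
])

```text
clock: 16.28
tool_pos: [465.1, 49.6, 427.2]
tool_rot: [-0.533, -3.096, 0.0]
contact_force: [-0.1, -0.3, -0.2]
opening: 0.008
grip_force: 0.0
```

Emit:
send_rows([
  [1,[0.3,1,0],0],
  [1,[0.3,1,0],0],
  [1,[0.3,1,0],0],
  [1,[0.3,1,0],0],
  [1,[0.3,1,0],0],
  [1,[0.4,0.9,0],0],
  [1,[0,0,0],0],
  [1,[0,0,0],0],
  [1,[0,0,0],0],
  [1,[0,0,0],0],
])

```text
clock: 17.12
tool_pos: [469.1, 171.8, 427.6]
tool_rot: [0.534, 3.096, 0.0]
contact_force: [0.2, -0.4, 0.0]
opening: 0.002
grip_force: 0.0
```

```bash
python3 - <<'E'
from h import *
c=cap('wrist','w5.png');W=world(c);z=W[...,2];T=readout.read_state()['tool_pos']
D=W-T;a=D@px;b=D@py
m=(abs(a)<30)&(abs(b)<25)&(z>T[2]-50)
print('fingertip rel z',np.percentile(z[m],[0.5,2,10])-T[2] if m.sum() else 0)
g=(abs(b)<40)&(abs(a)<60)&(z>270)&(z<365);
if g.sum(): print('grip seen rel a,b',np.percentile(a[g],[2,50,98]).round(),np.percentile(b[g],[2,50,98]).round())
to([*(385*px+316*py)[:2],345])
E
```

```text
fingertip rel z [ 2.27021758 13.56092778 84.983138  ]
grip seen rel a,b [-53. -19.  39.] [-20.  -2.  16.]
clock 17.1667 pos [469.1 171.9 427.6] F [-0.2 -0.4 -0.2] open 0.01
tool z [ 0.  0. -1.] turn left deg 89.8
units to go [ 0.03 -0.09  4.13]
```

View pics/w5.png

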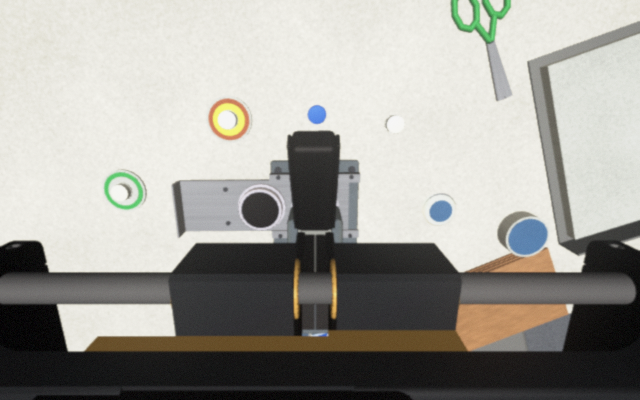

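The grip is centred under the shut fingers (columns 290–340), and the camera is on the side away from the head. I'll descend and push.

Emit:
send_rows([
  [1,[0,-0.1,0.8],0],
  [1,[0,0,0.8],0],
  [1,[0,0,0.8],0],
  [1,[0,0,0.8],0],
  [1,[0,0,0.8],0],
  [1,[0,0,0.6],0],
  [1,[0,0,0.4],0],
  [1,[0,0,0.4],0],
  [1,[0,0,0.4],0],
  [1,[0,0,0.4],0],
])

```text
clock: 18.0
tool_pos: [468.7, 171.4, 304.1]
tool_rot: [0.531, 3.095, 0.003]
contact_force: [-1.3, 1.2, 7.2]
opening: 0.003
grip_force: 2.7
```

Emit:
send_rows([
  [1,[0,0,0.5],0],
  [1,[0,0,0.5],0],
  [1,[0,0,0.5],0],
  [1,[0,0,0.5],0],
  [1,[0,0,0.5],0],
  [1,[0,0,0.5],0],
  [1,[0,0,0.5],0],
  [1,[0,0,0.5],0],
  [1,[0,0,0.5],0],
  [1,[0,0,0.5],0],
])

```text
clock: 18.83
tool_pos: [469.4, 171.8, 204.8]
tool_rot: [0.53, 3.094, 0.004]
contact_force: [3.1, -2.6, 14.3]
opening: 0.003
grip_force: 6.4
```

```bash
python3 - <<'E'
from h import *
to([*(385*px+316*py)[:2],185])
E
```

```text
clock 18.8333 pos [469.4 171.8 204.8] F [ 3.1 -2.6 14.3] open 0.0
tool z [ 0.003  0.002 -1.   ] turn left deg 89.91
units to go [ 0.05 -0.09  0.99]
```

Emit:
send_rows([
  [1,[0,0,0.3],0],
  [1,[0,0,0.3],0],
  [1,[0,0,0.2],0],
  [1,[0,0,0.1],0],
  [1,[0,0,0.1],0],
  [1,[0,0,0.1],0],
  [1,[0,0,0.1],0],
  [1,[0,0,0],0],
  [1,[0,0,0],0],
  [1,[0,0,0],0],
])

```text
clock: 19.67
tool_pos: [471.7, 171.6, 186.7]
tool_rot: [0.532, 3.09, 0.011]
contact_force: [-18.2, -11.2, 66.7]
opening: 0.004
grip_force: 32.9
```

67 N means the lever is at its stop, and it has been held there. I'll rise and let it return.

Emit:
send_rows([
  [1,[0,0,-0.3],0],
  [1,[0,0,-0.6],0],
  [1,[0,0,-0.7],0],
  [1,[0,0,-0.7],0],
  [1,[0,0,-0.7],0],
  [1,[0,0,-0.7],0],
  [1,[0,0,-0.7],0],
  [1,[0,0,-0.7],0],
  [1,[0,0,-0.7],0],
  [1,[0,0,-0.7],0],
])

```text
clock: 20.5
tool_pos: [469.2, 170.8, 311.0]
tool_rot: [0.532, 3.094, 0.002]
contact_force: [2.5, -1.1, 1.8]
opening: 0.004
grip_force: 1.4
```

Emit:
send_rows([
  [1,[0,0,-0.7],0],
  [1,[0,0,-0.7],0],
  [1,[0,0,-0.8],0],
  [1,[0,0,-0.8],0],
  [1,[0,0,-0.8],0],
  [1,[0,0,-0.8],0],
  [1,[0,0,-0.8],0],
  [1,[0,0,0],0],
  [1,[0,0,0],0],
  [1,[0,0,0],0],
])

```text
clock: 21.33
tool_pos: [468.2, 171.2, 416.9]
tool_rot: [-0.531, -3.096, 0.0]
contact_force: [0.3, -0.5, -0.3]
opening: 0.004
grip_force: 0.0
```

```bash
python3 - <<'E'
from h import *
c=cap('wrist');W=world(c);z=W[...,2];a=W@px;b=W@py
g=(abs(b-316)<15)&(a>345)&(a<365)&(z>100)&(z<375)
print('grip z at px 355',np.median(z[g]),'expected rest',323+30*.7)
q=W[(z>54)&(z<64)]; q=q[(abs(q@px-484)<48)&(q@py<120)&(q@py>40)]
print(len(q),'lip py',np.percentile(q@py,[2,50,98]).round(1))
to([*(385*px+316*py)[:2],420])
c=cap('side','s6.png')
E
```

```text
grip z at px 355 344.6281395875041 expected rest 344.0
203 lip py [88.  90.7 91.8]
clock 21.3833 pos [468.  171.2 416.7] F [0.  0.  0.6] open 0.01
tool z [-0.001 -0.    -1.   ] turn left deg 89.9
units to go [-0.01 -0.03 -0.17]
```

View pics/s6.png

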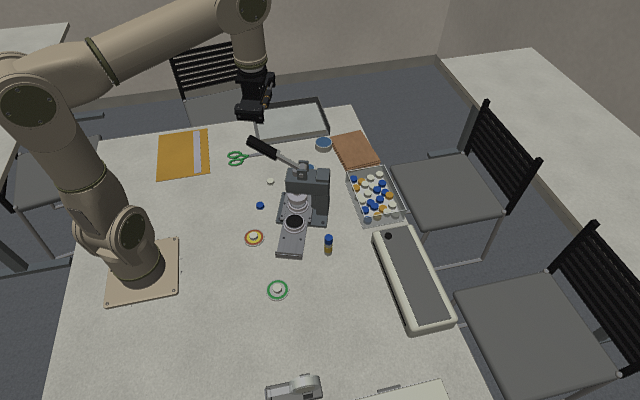

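The lever is back up at (262,148), the slide is out with its lip at (290,256), the bystanders are in place and the arm is clear. Handing in.

```bash
python3 -c "
from workcell import workorder
print(workorder.finish_job())"
```

```text
the job is handed in; nothing more can be done
None
```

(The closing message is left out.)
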